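Butt the spacer sleeves against the stop of the spraying rail

ROBOT

A 6-joint arm with a two-finger parallel gripper is mounted at the origin on the work surface. World frame = base frame: x ahead of the robot, y to its left, z up, the work surface at z = 0. Lengths are in m, angles in rad, forces in N, time in s.
With the tool pointing down it reaches from about 0.325 to 0.9 m from the base axis. Payload 6.1 kg.
Tool frame: the origin (TCP) lies midway between the tips of the shut fingers; the grasp point (between the pads) lies robot.hold_point_z behind it (robot.hold_point_z is the distance from the TCP to the grasp point, in m); z points along the fingers, y is the direction in which the jaws open and shut (so a half turn about z gives the same grasp; the last joint's range is limited). The gripper opens to 85 mm and grips with 20 to 120 N. Pads are 22 mm wide; open, the fingers measure 114 mm over their backs; the gripper's body (76 mm by 85 mm) begins 54 mm behind the grasp point. The pads swing forward as they close: fully open they stand 13 mm farther back than shut.
Start: joints at [1.178, 0.22, 1.526, -0, 1.395, -0.126], TCP at [0.165, 0.603, 0.231] pointing down, gripper open.
Joint ranges: [-2.98, 2.98], [-0.91, 2.08], [0.09, 2.57], [-1.24, 4.39], [0.2, 2.65], [-2.68, 2.68]. Speed limits (rad/s): [2.57, 2.57, 3.01, 3.14, 3.14, 3.14].

INTERFACE

Orientations are given as a unit quaternion [x, y, z, w].
In Python, from workcell import robot gives the robot as it stands.
- The arm moves only by the shell command python3 -m crank 'ROWS'. ROWS is JSON, a list of rows, each a list of 5 numbers: the opening, from -1 (shut) to 1 (fully open), then the shift along the tool's x, y, z each as a share of 0.05 m, from -1 to 1, then the turn about the tool's z as a share of 0.15 rad, from -1 to 1. A call has 1 to 20 rows; each row shifts and turns the commanded pose from where the row before left it, along the tool's axes as they then stand; what a row does not reach is not made up. A row lasts 1/10 s, in which the tool goes at most 50 mm and 8.59 degrees, less where a joint would pass 70% of its speed; a pose out of reach is approached as far as the arm can. A call with a number of a shift or a turn outside -1 to 1 is refused whole. A call with a gripper value outside its range is refused whole. The fingers move at their own pace and stop on an object; the grip force is fixed at half the most. Time passes only in rows, so rows that do not move let the fingers close. It gives the time, the measured TCP pose, the force and the opening at its end, in the units of the state.
- robot.read_state(): the state, without advancing time (a new reading comes with each control period).
- robot.get_image(name): name is "scene" or "side" or "wrist"; returns the picture (420x560x3 uint8, red, green, blue); there is no depth.
- robot.camera_params(name): a dict with "intrinsics" (3x3 intrinsics, pixels), "camera_from_world" (4x4, takes a point from world to camera coordinates). Camera axes: x right, y up, looking along -z (the intrinsics and any distortion apply to the point x, -y, -z); pixel columns grow to the right and rows downward; lengths in m; the calibration is good to about 2 mm. A picture is of the moment at which its call begins: read the wrist's pose just before it. camera_params takes no time and is no camera call; for the wrist camera it gives the pose at the moment of the call.
- robot.finish_job(): hands the job in, once; it reports no verdict.
Trained networks look in the newest picture that a camera, given by its name, has taken for a name from the list of things; names that differ only in an ending like _2 or _b are one class to them, and where a whole thing is asked for, a point or a joint stands for the part that bears it (a point fixed in the world has none). Each returns a list of dicts, best first, with "confidence" (0 to 1); they miss things now and then, are a little off and sometimes report something else, mostly with a low value. They report only what shows in the picture. A call takes as long as a camera call. They do not tell look-alikes from the thing itself.
- robot.outline_of(thing, camera): "pixels" (420x560 bool, what is visible of it) and "extent" ([centre column, centre row, width, height] in pixels, round what is visible of it).
- robot.pinpoint(thing, camera): "location" ([column, row] in pixels: a listed point, or the origin of a listed thing).
The state is a dict: "clock": time; "q": joint angles; "dq": joint speeds; "effort": joint torques, N m; "tool_pos": TCP position; "tcp_rot": TCP orientation; "contact_force": force on the tool from outside, world axes, zero at the start; "torque": the same for the moment, N m; "finger_gap": finger opening in m.
Only numpy, scipy, OpenCV 4.12 (cv2) and the standard library are available. Lean on these libraries where they do the work, as an engineer would, in place of code of your own. Each camera call takes 0.05 s, during which the arm holds its last target. There are 200 camera calls.

TASK

The five bare sleeves lying end to end in the angle rail are to be sprayed next, and paint must not get on their end faces: push on the end of the last sleeve, the one farthest from the red stop plate, and slide the whole row gently along the rail as one train until the front sleeve is flush against the stop plate and no gap is left between them, then take the hand away. They are wiped clean for paint, so do not touch any other sleeve of the row, and do not pinch or lift any. Leave the blue painted sleeve, the tape roll, the paint tin and the spray gun where they stand.

Things in the scene. Friction and masses are not known exactly. Their poses are not given: they have to be found in the camera images.
- angle_rail: Dark steel angle-iron rail, 360 mm long, lying open side up as a V trough with 40 mm legs, 4 mm thick, fixed. Origin on the bench below the middle of the rail; its y axis runs along the rail (ends at y = +180 and -180 mm), z up. Bottom of the V inside 26 mm above the bench; its two upper edges 48 mm above the bench and 28 mm to either side of the middle. The five sleeves lie in it and slide along it with only friction (some 2 to 6 N for the whole row).
- stop_foot: Red end stop at one end of the rail (either end, it changes from run to run), fixed: foot plate 90 x 60 x 8 mm with an upright stop plate across the rail, 70 mm wide, 8 mm thick, its top 96 mm above the bench, and low gussets outside the rail. Origin on the bench below the middle of the plate's thickness, so the face that the row must meet lies 4 mm from the origin towards the rail's middle.
- open_foot: Grey foot at the other, open end of the rail, fixed: foot plate 90 x 60 x 8 mm and a low V cradle level with the rail, nothing of it above the rail's edges (about 50 mm above the bench). Origin on the bench below the cradle, 4 mm beyond the rail's end.
- sleeve_1: Bare aluminium spacer sleeve, 44 mm outside diameter, 36 mm long, 20 mm bore, about 0.12 kg, one of five lying end to end in the angle rail and touching. Origin at its centre, on its axis, 57 mm above the bench while it lies in the rail (top 79 mm above the bench). Its own y axis lies along the sleeve and the rail; the sleeve may roll about it, so its x and z mean nothing. The end of the row on the rail's -y side.
- sleeve_2: Bare aluminium spacer sleeve, 44 mm outside diameter, 36 mm long, 20 mm bore, about 0.12 kg, one of five lying end to end in the angle rail and touching. Origin at its centre, on its axis, 57 mm above the bench while it lies in the rail (top 79 mm above the bench). Its own y axis lies along the sleeve and the rail; the sleeve may roll about it, so its x and z mean nothing. Number 2 of the row, counted from the rail's -y end.
- sleeve_3: Bare aluminium spacer sleeve, 44 mm outside diameter, 36 mm long, 20 mm bore, about 0.12 kg, one of five lying end to end in the angle rail and touching. Origin at its centre, on its axis, 57 mm above the bench while it lies in the rail (top 79 mm above the bench). Its own y axis lies along the sleeve and the rail; the sleeve may roll about it, so its x and z mean nothing. Number 3 of the row, counted from the rail's -y end.
- sleeve_4: Bare aluminium spacer sleeve, 44 mm outside diameter, 36 mm long, 20 mm bore, about 0.12 kg, one of five lying end to end in the angle rail and touching. Origin at its centre, on its axis, 57 mm above the bench while it lies in the rail (top 79 mm above the bench). Its own y axis lies along the sleeve and the rail; the sleeve may roll about it, so its x and z mean nothing. Number 4 of the row, counted from the rail's -y end.
- sleeve_5: Bare aluminium spacer sleeve, 44 mm outside diameter, 36 mm long, 20 mm bore, about 0.12 kg, one of five lying end to end in the angle rail and touching. Origin at its centre, on its axis, 57 mm above the bench while it lies in the rail (top 79 mm above the bench). Its own y axis lies along the sleeve and the rail; the sleeve may roll about it, so its x and z mean nothing. The end of the row on the rail's +y side.
- painted_sleeve: Bystander: a finished sleeve of the same size, painted blue, standing on end on the bench beyond the rail, loose. Origin at its centre, 18 mm above the bench.
- tape_roll: Bystander: yellow masking-tape roll lying flat, 104 mm outside diameter, 24 mm high, loose, beyond the rail. Origin at the centre of its underside.
- paint_tin: Bystander: closed green paint tin with a white label, 74 mm diameter, 80 mm high, loose, between the rail and the robot. Origin at the centre of its underside.
- spray_gun: Bystander: gravity-feed spray gun in its bench stand, foot 130 x 110 mm, 334 mm high over all, loose, to the left of the rail. Origin at the centre of the stand's underside.
Things that resemble listed ones, but are neither listed nor needed, are in the scene too. Leave any green look-alike of the sleeve_1 alone. What is shaped like the sleeve_3 but green is not meant.

How it is judged:
At the end, for the whole second after the job is handed in: Front sleeve against the stop plate and the row closed up: every sleeve's centre at most 2.5 mm farther from the stop than in a gapless row (22, 58, 94, 130, 166 mm from the middle of the stop plate); all five lying straight in the rail (within 3 mm of its line, axis within 0.05 rad) and at rest (((y of stop_foot in the frame of angle_rail above 0 m and horizontal distance between sleeve_5 and stop_foot below 0.0245 m and horizontal distance between sleeve_4 and stop_foot below 0.0605 m and horizontal distance between sleeve_3 and stop_foot below 0.0965 m and horizontal distance between sleeve_2 and stop_foot below 0.1325 m and horizontal distance between sleeve_1 and stop_foot below 0.1685 m) or (y of stop_foot in the frame of angle_rail below 0 m and horizontal distance between sleeve_1 and stop_foot below 0.0245 m and horizontal distance between sleeve_2 and stop_foot below 0.0605 m and horizontal distance between sleeve_3 and stop_foot below 0.0965 m and horizontal distance between sleeve_4 and stop_foot below 0.1325 m and horizontal distance between sleeve_5 and stop_foot below 0.1685 m)) and height (world z) of sleeve_1 between 0.054 and 0.0595 m and x of sleeve_1 in the frame of angle_rail between -0.003 and 0.003 m and angle between the y axis of each of sleeve_1, sleeve_2, sleeve_3, sleeve_4, sleeve_5 and the y axis of angle_rail, either way round below 0.05 rad and linear speed of each of sleeve_1, sleeve_2, sleeve_3, sleeve_4, sleeve_5 below 0.01 m/s and height (world z) of sleeve_2 between 0.054 and 0.0595 m and x of sleeve_2 in the frame of angle_rail between -0.003 and 0.003 m and height (world z) of sleeve_3 between 0.054 and 0.0595 m and x of sleeve_3 in the frame of angle_rail between -0.003 and 0.003 m and height (world z) of sleeve_4 between 0.054 and 0.0595 m and x of sleeve_4 in the frame of angle_rail between -0.003 and 0.003 m and height (world z) of sleeve_5 between 0.054 and 0.0595 m and x of sleeve_5 in the frame of angle_rail between -0.003 and 0.003 m); the robot touches nothing.
It fails at once if a sleeve of the row is lifted (more than 10 mm) (height (world z) of any of sleeve_1, sleeve_2, sleeve_3, sleeve_4, sleeve_5 above 0.067 m).
It fails at once if the hand touches a sleeve of the row other than the last one, the one farthest from the stop plate ((y of stop_foot in the frame of angle_rail above 0 m and (contact force between the fingers and sleeve_2 above 0.5 N or contact force between the fingers and sleeve_3 above 0.5 N or contact force between the fingers and sleeve_4 above 0.5 N or contact force between the fingers and sleeve_5 above 0.5 N)) or (y of stop_foot in the frame of angle_rail below 0 m and (contact force between the fingers and sleeve_1 above 0.5 N or contact force between the fingers and sleeve_2 above 0.5 N or contact force between the fingers and sleeve_3 above 0.5 N or contact force between the fingers and sleeve_4 above 0.5 N))).
It fails at once if the row is struck or shot along (a sleeve faster than 0.4 m/s) (linear speed of any of sleeve_1, sleeve_2, sleeve_3, sleeve_4, sleeve_5 above 0.4 m/s).
It fails at once if the row is rammed against the stop plate (over 60 N) (contact force between any of sleeve_1, sleeve_5 and stop_foot above 60 N).
It fails at once if the painted sleeve, tape roll, paint tin or spray gun is moved (more than 10 mm) (distance of any of painted_sleeve, tape_roll, paint_tin, spray_gun from where it was at the start of the episode above 0.01 m).
It also fails if it takes over 40 s, if anything falls off the work surface, if the arm or the gripper's body presses on something with over 40 N, if the wrist force passes 120 N, or if a joint passes its speed limit or range.

## Working session

There is one attempt and no reset: what is moved stays moved. The work goes in short steps, Python scripts to look and compute and a shell command to move; the robot and the scene stay as the last step left them, time stands still between calls to the robot, and variables do not carry over. Pictures are saved under pics/ and viewed, about 8 in all and at most 12, crops included, and the job is handed in when it is done.

```bash
mkdir -p pics; cat > h.py <<'E'
from workcell import robot
import numpy as np, cv2
def save(cam,name,crop=None,s=1):
    im=robot.get_image(cam)
    o=im if crop is None else im[crop[1]:crop[3],crop[0]:crop[2]]
    cv2.imwrite('pics/'+name,cv2.resize(o[:,:,::-1],None,fx=s,fy=s,interpolation=cv2.INTER_CUBIC)); return im
def ray(cam,uv,z):
    p=robot.camera_params(cam);K=np.array(p["intrinsics"]);T=np.array(p["camera_from_world"])
    d=np.linalg.inv(K)@np.array([uv[0],uv[1],1.]);d=np.array([d[0],-d[1],-d[2]])
    R=T[:3,:3];c=-R.T@T[:3,3];d=R.T@d
    return c+d*(z-c[2])/d[2]
def proj(cam,P):
    p=robot.camera_params(cam);K=np.array(p["intrinsics"]);T=np.array(p["camera_from_world"])
    q=T[:3,:3]@np.array(P)+T[:3,3];v=K@np.array([q[0],-q[1],-q[2]]);return v[:2]/v[2]
E
python3 - <<'E'
from h import *
np.set_printoptions(precision=4,suppress=True)
a=save('scene','s0.png');b=save('side','d0.png')
cv2.imwrite('pics/both.png',cv2.resize(np.vstack([a,b])[:,:,::-1],None,fx=.71,fy=.71))
s=robot.read_state();print(s['clock'],s['tool_pos'],s['tcp_rot'],s['finger_gap'],robot.hold_point_z)
Z=dict(angle_rail=0,stop_foot=0,open_foot=0,sleeve_1=.057,painted_sleeve=.018,tape_roll=0,paint_tin=0,spray_gun=0)
for c in('scene','side'):
  for t,z in Z.items():
    for r in robot.pinpoint(t,c)[:7]: print(c,t,round(r['confidence'],2),np.array(r['location']),ray(c,r['location'],z))
E
```

```text
0.1 [0.1646 0.6024 0.2303] [ 0.133   0.9911 -0.0009 -0.0002] 0.08548454267516745 0.0187
scene angle_rail 0.7 [264.2 220.9] [0.5474 0.0753 0.    ]
scene angle_rail 0.69 [261.2 206.4] [0.5153 0.0195 0.    ]
scene angle_rail 0.61 [260. 193.] [ 0.4792 -0.0345  0.    ]
scene stop_foot 0.74 [281.3 217.9] [0.5045 0.0924 0.    ]
scene stop_foot 0.67 [229.4 187.2] [ 0.5312 -0.1123  0.    ]
scene stop_foot 0.39 [198.3 207.5] [ 0.652  -0.0797  0.    ]
scene open_foot 0.89 [303.4 261.8] [0.5685 0.2514 0.    ]
scene sleeve_1 0.76 [273.9 174.3] [ 0.4433 -0.017   0.057 ]
scene sleeve_1 0.73 [260.9 204.5] [0.5578 0.076  0.057 ]
scene sleeve_1 0.64 [280.3 218.4] [0.5553 0.1496 0.057 ]
scene sleeve_1 0.59 [273.7 208.4] [0.5428 0.1084 0.057 ]
scene sleeve_1 0.58 [253.2 189. ] [0.532  0.0079 0.057 ]
scene sleeve_1 0.49 [258.8 196.5] [0.541  0.0447 0.057 ]
scene painted_sleeve 0.81 [197.5 210.7] [ 0.6717 -0.0459  0.018 ]
scene tape_roll 0.96 [233.2 257.3] [0.6866 0.1405 0.    ]
scene paint_tin 0.33 [264.9 207.5] [0.5104 0.0296 0.    ]
scene spray_gun 0.66 [428.5 269.7] [0.3632 0.4437 0.    ]
side angle_r
[... 273 characters left out ...]
.057 ]
side sleeve_1 0.91 [235.9 306.4] [ 0.4099 -0.1005  0.057 ]
side sleeve_1 0.75 [288.  226.5] [0.5609 0.1167 0.057 ]
side sleeve_1 0.62 [288.4 237.1] [0.5515 0.0788 0.057 ]
side sleeve_1 0.61 [293.5 248.2] [0.5515 0.0393 0.057 ]
side sleeve_1 0.56 [387.8 259. ] [ 0.7207 -0.036   0.057 ]
side sleeve_1 0.47 [281.3 212.6] [0.5607 0.1733 0.057 ]
side painted_sleeve 0.88 [365.4 289.3] [ 0.6653 -0.0683  0.018 ]
side tape_roll 0.68 [337.8 231. ] [0.6909 0.1547 0.    ]
side tape_roll 0.31 [294.2 258.7] [0.5652 0.077  0.    ]
side paint_tin 0.86 [226.1 262.5] [0.4224 0.0966 0.    ]
side paint_tin 0.22 [365.4 285.8] [ 0.6792 -0.0395  0.    ]
side spray_gun 0.9 [184.4 187.3] [0.3672 0.4367 0.    ]
```

View pics/s0.png

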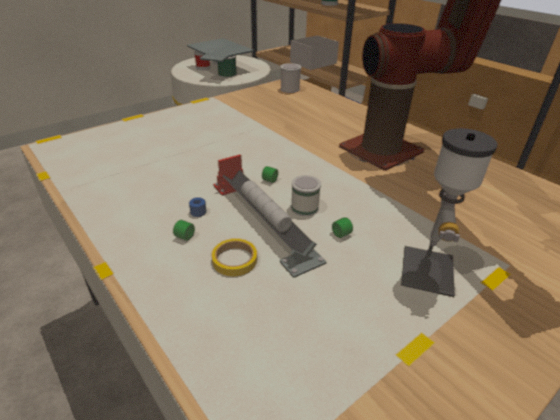

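View pics/d0.png

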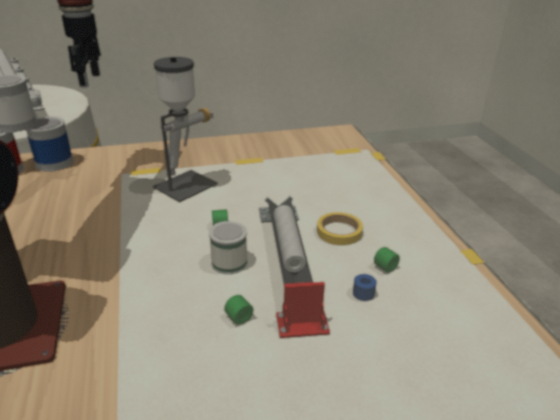

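Scene picture: the grey row lies in the rail at (245,185)–(285,222). The red stop is at (230,175), the open grey foot at (303,262). The blue sleeve is at (197,207), the tape at (234,257), the tin at (306,195) and the spray gun at (430,230).

The sleeve candidates are the five grey ones in the rail and green look-alikes at scene (270,174), (343,228) and (184,230). The target is the grey row's end farthest from the red stop, at scene (282,220) / side (281,212), roughly world (0.56, 0.15). Next I raise clear of the gun, turn and shut the fingers.

```bash
python3 -m crank '[[-1,0,0,-0.8,0.8],[-1,0,0,-0.8,0.8],[-1,0,0,-0.8,0.8],[-1,0,0,-0.8,0.8],[-1,0,0,-0.8,0.8],[-1,0,0,0,0.8],[-1,0,0,0,0.8],[-1,0,0,0,0.8],[-1,0,0,0,0.8],[-1,0,0,0,0.8],[-1,0,0,0,0.8],[-1,0,0,0,0.57],[-1,0,0,0,0]]'; cat >> h.py <<'E'
from scipy.spatial.transform import Rotation as Ro
def to(P):
    s=robot.read_state();R=Ro.from_quat(s['tcp_rot']).as_matrix()
    print('pos',np.round(s['tool_pos'],4),'y-axis',np.round(R[:,1],3),'z',np.round(R[:,2],3),'F',np.round(s['contact_force'],1),'t',s['clock'],'rows',np.round(R.T@(np.array(P)-s['tool_pos'])/.05,2))
E
python3 -c "
from h import *
to([.567,.21,.43])"
```

```text
clock: 2.2
tool_pos: [0.1648, 0.6029, 0.4313]
tcp_rot: [0.742, 0.67, -0.0, 0.0]
contact_force: [-0.1, 0.0, 0.1]
finger_gap: 0.0004
pos [0.1648 0.6029 0.4313] y-axis [ 0.995 -0.102  0.   ] z [-0. -0. -1.] F [-0.1  0.   0.1] t 2.2 rows [-7.    8.8   0.03]
```

```bash
python3 -m crank '[[-1,-0.35,0.5,0,0],[-1,-0.35,0.5,0,0],[-1,-0.35,0.5,0,0],[-1,-0.35,0.5,0,0],[-1,-0.35,0.5,0,0],[-1,-0.35,0.5,0,0],[-1,-0.35,0.5,0,0],[-1,-0.35,0.5,0,0],[-1,-0.35,0.5,0,0],[-1,-0.35,0.5,0,0],[-1,-0.35,0.5,0,0],[-1,-0.35,0.5,0,0],[-1,-0.35,0.5,0,0],[-1,-0.35,0.5,0,0],[-1,-0.35,0.5,0,0],[-1,-0.35,0.5,0,0],[-1,-0.35,0.5,0,0],[-1,-0.35,0.3,0.5,0],[-1,0,0,0.5,0],[-1,0,0,0,0]]'; python3 - <<'E'
from h import *
to([.567,.21,.2])
im=save('wrist','w1.png',s=1.4)
for t,z in dict(open_foot=0,stop_foot=0,angle_rail=0,sleeve_1=.057).items():
    for r in robot.pinpoint(t,'wrist')[:7]: print(t,round(r['confidence'],2),r['location'],np.round(ray('wrist',r['location'],z),4))
E
```

```text
clock: 4.2
tool_pos: [0.5696, 0.2437, 0.3766]
tcp_rot: [0.742, 0.671, -0.003, -0.002]
contact_force: [0.3, 0.7, -0.7]
finger_gap: -0.0
pos [0.5696 0.2437 0.3766] y-axis [ 0.995 -0.101 -0.007] z [-0.007 -0.002 -1.   ] F [ 0.3  0.7 -0.7] t 4.2 rows [-0.67  0.04  3.53]
open_foot 0.7 [275.3, 148.4] [0.5785 0.2528 0.    ]
stop_foot 0.73 [270.8, 355.1] [ 0.5361 -0.1173  0.    ]
sleeve_1 0.92 [270.1, 225.2] [0.5624 0.1524 0.057 ]
sleeve_1 0.83 [269.2, 247.4] [0.5577 0.1182 0.057 ]
sleeve_1 0.7 [177.4, 172.6] [0.4435 0.2414 0.057 ]
sleeve_1 0.66 [390.4, 292.1] [0.7345 0.0259 0.057 ]
```

View pics/w1.png

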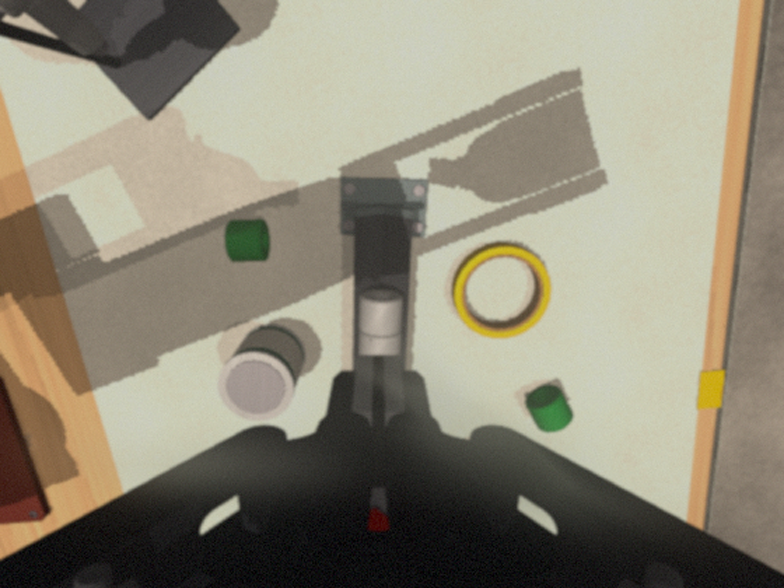

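The last bare sleeve sits at wrist (272,225) in image pixels, with its free end at row ~207. The rail beyond it is empty up to the grey foot, and the green look-alikes lie outside the rail. Next is an enlarged crop of the end to confirm, plus a rail-edge measurement.

```bash
python3 - <<'E'
from h import *
im=save('wrist','w2.png',(220,120,330,290),3.4)
for v in (175,190,240,250): 
    g=cv2.GaussianBlur(cv2.cvtColor(im,cv2.COLOR_RGB2GRAY),(3,3),0)[v].astype(int);print(v,list(g[236:306:2]))
for uv in((247,180),(294,180),(251,240),(292,240)):print(uv,np.round(ray('wrist',uv,.048),4))
for z in(.057,.079):print(np.round(ray('wrist',(272,207),z),4))
T=robot.camera_params('wrist')['camera_from_world'];T=np.array(T);print(-T[:3,:3].T@T[:3,3])
o=robot.outline_of('sleeve_1','wrist')
for r in o[:3]:print(r['confidence'],r['extent'])
E
```

```text
175 [np.int64(129), np.int64(128), np.int64(124), np.int64(112), np.int64(106), np.int64(105), np.int64(98), np.int64(70), np.int64(55), np.int64(52), np.int64(54), np.int64(56), np.int64(56), np.int64(56), np.int64(56), np.int64(55), np.int64(53), np.int64(52), np.int64(53), np.int64(54), np.int64(53), np.int64(52), np.int64(52), np.int64(53), np.int64(55), np.int64(54), np.int64(62), np.int64(106), np.int64(132), np.int64(136), np.int64(135), np.int64(133), np.int64(135), np.int64(136), np.int64(134)]
190 [np.int64(126), np.int64(126), np.int64(123), np.int64(110), np.int64(104), np.int64(104), np.int64(100), np.int64(72), np.int64(56), np.int64(56), np.int64(56), np.int64(56), np.int64(54), np.int64(55), np.int64(55), np.int64(55), np.int64(56), np.int64(54), np.int64(55), np.int64(53), np.int64(53), np.int64(54), np.int64(54), np.int64(54), np.int64(55), np.int64(54), np.int64(75), np.int64(118), np.int64(134), np.int64(157), np.int64(192), np.int64(198), np.int64(197), np.int64(199), np.int64(199)]
240 [np.int64(196), np.int64(196), np.int64(190), np.int64(181), np.int64(177), n
[... 583 characters left out ...]
np.int64(115), np.int64(136), np.int64(148), np.int64(158), np.int64(166), np.int64(174), np.int64(180), np.int64(177), np.int64(170), np.int64(162), np.int64(156), np.int64(148), np.int64(139), np.int64(125), np.int64(101), np.int64(89), np.int64(105), np.int64(130), np.int64(148), np.int64(183), np.int64(193), np.int64(193), np.int64(194), np.int64(195), np.int64(196), np.int64(195)]
(247, 180) [0.5365 0.2196 0.048 ]
(294, 180) [0.6023 0.213  0.048 ]
(251, 240) [0.5316 0.1289 0.048 ]
(292, 240) [0.5921 0.1228 0.048 ]
[0.5677 0.1793 0.057 ]
[0.5682 0.1859 0.079 ]
[0.57723047 0.31973756 0.52623843]
0.94 [267.6, 246.1, 33.5, 17.0]
0.94 [387.1, 293.1, 37.0, 32.3]
0.7 [175.2, 172.9, 31.6, 32.1]
```

View pics/w2.png

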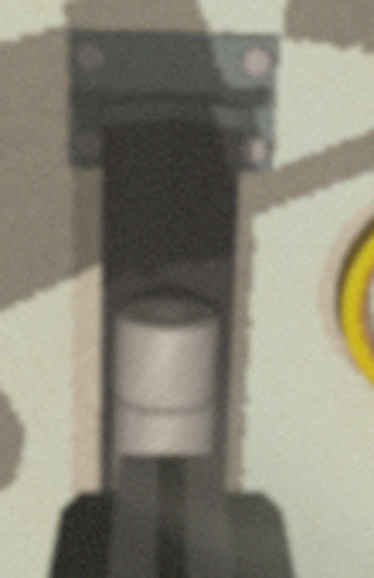

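```bash
python3 - <<'E'
from h import *
for a,b in(((250.6,179),(290,179)),((251,237.6),(288.5,237.6))):
  print(np.round((ray('wrist',a,.048)+ray('wrist',b,.048))/2,4))
print('axis',np.round(ray('wrist',(268.8,223),.07),4)); print('rim',np.round(ray('wrist',(269,215),.079),4))
to([.568,.225,.15])
E
```

```text
[0.569  0.2177 0.048 ]
[0.5594 0.1299 0.048 ]
axis [0.5611 0.1605 0.07  ]
rim [0.5629 0.175  0.079 ]
pos [0.5708 0.2456 0.3832] y-axis [ 0.995 -0.1    0.003] z [ 0.003  0.001 -1.   ] F [ 0.1 -0.7 -1. ] t 4.55 rows [-0.42 -0.03  4.66]
```

```bash
python3 -m crank '[[-1,-0.3,0.02,0.5,0.05],[-1,-0.35,0,0.6,0],[-1,0,0,0.6,0],[-1,0,0,0.6,0],[-1,0,0,0.6,0],[-1,0,0,0.6,0],[-1,0,0,0.6,0],[-1,0,0,0.6,0],[-1,0,0,0.5,0],[-1,0,0,0.3,0],[-1,0,0,0.2,0],[-1,0,0,0,0],[-1,0,0,0,0]]'; python3 - <<'E'
from h import *
save('side','d1.png',(200,130,400,345),2.7)
to([.5684,.2125,.050])
E
```

```text
clock: 5.85
tool_pos: [0.5691, 0.2128, 0.0976]
tcp_rot: [0.745, 0.668, 0.001, 0.0]
contact_force: [0.1, -0.8, 0.1]
finger_gap: 0.0002
pos [0.5693 0.2128 0.0979] y-axis [ 0.994 -0.109  0.002] z [ 0.002  0.001 -1.   ] F [0.  0.5 0.4] t 5.9 rows [-0.01 -0.02  0.96]
```

View pics/d1.png

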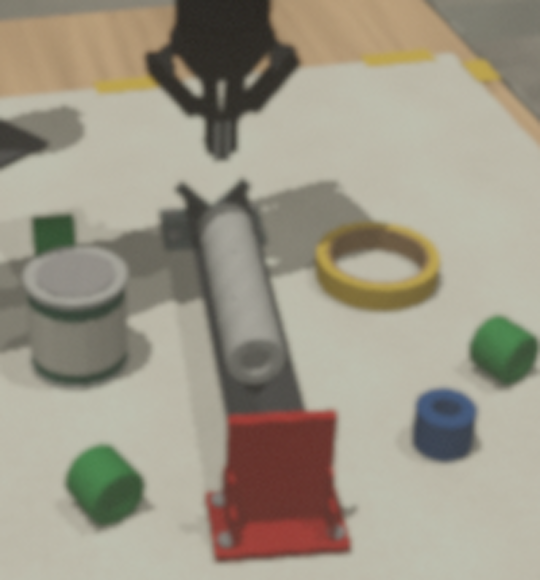

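The side view shows the shut fingers (crop 221,150) above the trough, in line with the row and beyond its far end. The tin and tape are clear. I'll lower into the trough and creep up to contact.

```bash
python3 -m crank '[[-1,0,-0.02,0.3,0],[-1,0,0,0.3,0],[-1,0,0,0.2,0],[-1,0,0,0.15,0],[-1,0,0,0,0],[-1,-0.1,0,0,0],[-1,-0.1,0,0,0],[-1,-0.1,0,0,0],[-1,-0.1,0,0,0],[-1,0,0,0,0],[-1,0,0,0,0]]'; python3 -m crank '[[-1,-0.06,0,0,0],[-1,-0.06,0,0,0],[-1,-0.06,0,0,0],[-1,-0.06,0,0,0],[-1,-0.06,0,0,0]]'
```

```text
clock: 7.0
tool_pos: [0.5652, 0.1925, 0.049]
tcp_rot: [0.745, 0.667, 0.0, 0.0]
contact_force: [-0.1, -0.5, 0.3]
finger_gap: -0.0002
clock: 7.5
tool_pos: [0.5633, 0.1783, 0.0488]
tcp_rot: [0.745, 0.667, 0.0, -0.0]
contact_force: [0.4, 4.3, 0.2]
finger_gap: -0.0002
```

Contact shows at about 4 N, which matches the row's friction. Pushing on slowly.

```bash
python3 -m crank '[[-1,-0.07,0,0,0],[-1,-0.08,0,0,0],[-1,-0.08,0,0,0],[-1,-0.08,0,0,0],[-1,-0.08,0,0,0],[-1,-0.08,0,0,0],[-1,-0.08,0,0,0],[-1,-0.08,0,0,0],[-1,-0.08,0,0,0],[-1,-0.08,0,0,0],[-1,-0.08,0,0,0],[-1,-0.08,0,0,0],[-1,-0.08,0,0,0],[-1,-0.08,0,0,0],[-1,-0.06,0,0,0],[-1,-0.04,0,0,0],[-1,0,0,0,0]]'; python3 - <<'E'
from h import *
save('side','d2.png',(200,130,400,345),2.7)
to([.555,.08,.05])
for t,z in dict(stop_foot=0,sleeve_1=.057).items():
    for r in robot.pinpoint(t,'side')[:7]: print(t,round(r['confidence'],2),r['location'],np.round(ray('side',r['location'],z),4))
E
```

```text
clock: 9.2
tool_pos: [0.556, 0.1176, 0.0487]
tcp_rot: [0.745, 0.667, -0.0, -0.001]
contact_force: [-2.7, 5.4, 1.4]
finger_gap: 0.0
pos [0.556  0.1176 0.0487] y-axis [ 0.994 -0.109 -0.001] z [-0.001  0.    -1.   ] F [-3.2  4.4  1.2] t 9.25 rows [-0.75  0.06 -0.03]
stop_foot 0.75 [302.5, 327.1] [ 0.5257 -0.1197  0.    ]
sleeve_1 0.83 [296.4, 266.8] [ 0.5409 -0.0192  0.057 ]
sleeve_1 0.71 [299.6, 277.6] [ 0.538  -0.0513  0.057 ]
sleeve_1 0.69 [293.9, 254.8] [0.5464 0.0182 0.057 ]
sleeve_1 0.66 [388.4, 256.4] [ 0.7253 -0.0285  0.057 ]
sleeve_1 0.63 [289.7, 245.4] [0.5466 0.0502 0.057 ]
sleeve_1 0.63 [234.9, 306.0] [ 0.4084 -0.0991  0.057 ]
sleeve_1 0.55 [286.3, 234.7] [0.5495 0.0881 0.057 ]
```

View pics/d2.png

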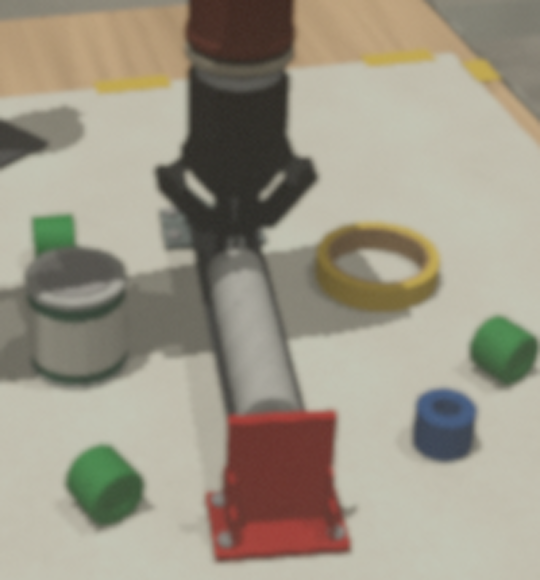

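The row has moved as one train, with the front now just in front of the red plate. An unexpected −3 N side force appeared, so I'll back off briefly to see whether it is contact with the sleeve or with the rail.

```bash
python3 -m crank '[[-1,0.1,0,0,0],[-1,0.1,0,0,0],[-1,0,0,0,0],[-1,0,0,0,0]]'; python3 -m crank '[[-1,0,0.03,-0.06,0],[-1,-0.08,0,0,0],[-1,-0.08,0,0,0],[-1,-0.05,0,0,0],[-1,-0.05,0,0,0],[-1,-0.06,0,0,0],[-1,-0.06,0,0,0],[-1,-0.06,0,0,0]]'
```

```text
clock: 9.75
tool_pos: [0.558, 0.1275, 0.0488]
tcp_rot: [0.744, 0.668, -0.0, 0.0]
contact_force: [0.8, 0.3, -0.2]
finger_gap: -0.0002
clock: 10.55
tool_pos: [0.5569, 0.1057, 0.0518]
tcp_rot: [0.745, 0.668, 0.0, -0.0]
contact_force: [0.4, 5.6, 0.6]
finger_gap: -0.0003
```

Backing off cleared the force, and the push is clean again. The stop should be met near TCP y ≈ 0.078, so from here I go in smaller steps.

```bash
python3 -m crank '[[-1,-0.04,0,0,0],[-1,-0.04,0,0,0],[-1,-0.04,0,0,0],[-1,-0.04,0,0,0],[-1,-0.04,0,0,0],[-1,-0.04,0,0,0],[-1,-0.03,0,0,0],[-1,-0.03,0,0,0]]'; python3 -m crank '[[-1,-0.02,0,0,0],[-1,-0.02,0,0,0],[-1,-0.02,0,0,0],[-1,-0.02,0,0,0]]'
```

```text
clock: 11.35
tool_pos: [0.555, 0.0909, 0.0518]
tcp_rot: [0.745, 0.668, -0.0, -0.0]
contact_force: [-0.5, 5.4, 1.3]
finger_gap: -0.0001
clock: 11.75
tool_pos: [0.5545, 0.087, 0.0518]
tcp_rot: [0.745, 0.668, -0.0, -0.001]
contact_force: [-0.8, 5.8, 1.9]
finger_gap: -0.0001
```

```bash
for i in 1 2; do python3 -m crank '[[-1,-0.016,0,0,0],[-1,-0.016,0,0,0],[-1,-0.016,0,0,0]]' | grep -E 'pos|contact'; done
```

```text
tool_pos: [0.5542, 0.0847, 0.0518]
contact_force: [-1.7, 6.2, 2.0]
tool_pos: [0.5539, 0.0823, 0.0518]
contact_force: [-1.9, 6.5, 3.1]
```

```bash
python3 -m crank '[[-1,-0.016,0,0,0],[-1,-0.016,0,0,0]]' | grep -E 'pos|contact'; python3 -m crank '[[-1,-0.016,0,0,0],[-1,-0.016,0,0,0]]' | grep -E 'pos|contact'; python3 -c "
from h import *
to([.55,.078,.05])
save('scene','s1.png',(190,130,330,290),3.5)"
```

```text
tool_pos: [0.5537, 0.0808, 0.0518]
contact_force: [-1.6, 7.1, 1.9]
tool_pos: [0.5537, 0.0804, 0.0519]
contact_force: [-1.5, 13.0, 1.7]
pos [0.5537 0.0804 0.0519] y-axis [ 0.994 -0.109 -0.001] z [-0.001  0.003 -1.   ] F [-1.5 13.   1.7] t 12.75 rows [-0.06 -0.07  0.04]
```

View pics/s1.png

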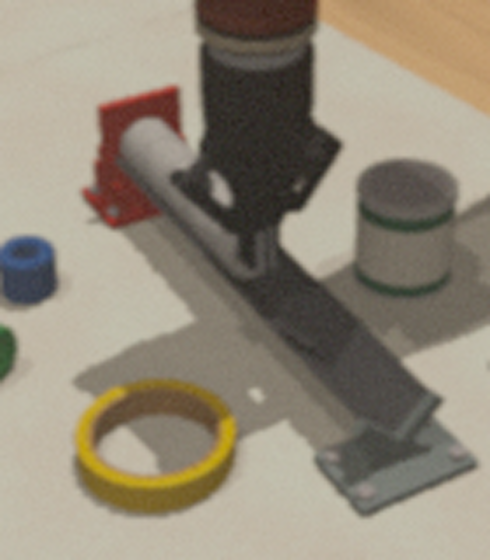

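The scene view shows the front sleeve at the red plate (crop 150,130). The tool has stopped advancing while the force rose to 13 N, at the expected place. One more small nudge to close any gaps, then back off and lift.

```bash
python3 -m crank '[[-1,-0.016,0,0,0],[-1,0,0,0,0]]' | grep -E 'pos|contact'; python3 -m crank '[[-1,0.02,0,0,0],[-1,0.04,0,0,0],[-1,0.1,0,0,0],[-1,0.2,0,0,0],[-1,0.3,0,0,0],[-1,0.2,0,0,0],[-1,0,0,-0.3,0],[-1,0,0,-0.6,0],[-1,0,0,-0.6,0],[-1,0.3,0,-0.6,0],[-1,0.5,0,-0.6,0],[-1,0.5,0,-0.6,0],[-1,0.5,0,-0.6,0],[-1,0,0,-0.6,0],[-1,0,0,0,0],[-1,0,0,0,0]]'; python3 - <<'E'
from h import *
to([0,0,0])
a=save('side','a.png',(230,170,370,345),3);b=save('scene','b.png',(190,130,330,305),3)
cv2.imwrite('pics/end.png',np.hstack([cv2.imread('pics/a.png'),cv2.imread('pics/b.png')])[:,:800])
for c in('side','scene'):
  for t,z in dict(stop_foot=0,sleeve_1=.057,painted_sleeve=.018,tape_roll=0,paint_tin=0).items():
    for r in robot.pinpoint(t,c)[:8]: print(c,t,round(r['confidence'],2),r['location'],np.round(ray(c,r['location'],z),4))
E
```

```text
tool_pos: [0.5537, 0.0804, 0.0519]
contact_force: [0.0, 15.0, 2.0]
clock: 14.6
tool_pos: [0.5688, 0.2103, 0.2785]
tcp_rot: [0.744, 0.668, 0.001, 0.001]
contact_force: [-1.0, -0.3, -0.9]
finger_gap: -0.0002
pos [0.5688 0.2103 0.2785] y-axis [ 0.994 -0.108  0.003] z [ 0.003  0.    -1.   ] F [-1.  -0.3 -0.9] t 14.6 rows [ -5.42 -10.87   5.54]
side stop_foot 0.97 [303.6, 324.8] [ 0.5293 -0.1147  0.    ]
side stop_foot 0.24 [184.1, 188.3] [0.3659 0.4316 0.    ]
side sleeve_1 0.88 [384.5, 258.4] [ 0.7152 -0.0327  0.057 ]
side sleeve_1 0.84 [301.4, 279.5] [ 0.5397 -0.0572  0.057 ]
side sleeve_1 0.77 [295.3, 267.1] [ 0.5386 -0.0196  0.057 ]
side sleeve_1 0.72 [291.4, 241.3] [0.5536 0.0631 0.057 ]
side sleeve_1 0.71 [237.6, 306.5] [ 0.4127 -0.1014  0.057 ]
side sleeve_1 0.6 [294.7, 251.5] [0.5508 0.0282 0.057 ]
side sleeve_1 0.54 [300.5, 291.1] [ 0.5291 -0.0877  0.057 ]
side sleeve_1 0.48 [219.7, 217.0] [0.4252 0.186  0.057 ]
side painted_sleeve 0.59 [364.3, 286.0] [ 0.667  -0.0588  0.018 ]
side tape_roll 0.95 [338.3, 230.9] [0.6922 0.1548 0.    ]
side paint_tin 0.76 [229.0, 260.8] [0.4293 0.
[... 155 characters left out ...]
 [249.3, 191.1] [0.5458 0.0097 0.057 ]
scene sleeve_1 0.66 [244.4, 187.5] [ 0.5461 -0.0121  0.057 ]
scene sleeve_1 0.55 [183.5, 226.4] [0.7508 0.0366 0.057 ]
scene sleeve_1 0.54 [260.9, 196.7] [0.5373 0.0487 0.057 ]
scene sleeve_1 0.54 [270.6, 174.7] [ 0.4519 -0.0209  0.057 ]
scene sleeve_1 0.52 [344.6, 225.5] [0.4538 0.2624 0.057 ]
scene sleeve_1 0.41 [235.7, 173.2] [ 0.5238 -0.086   0.057 ]
scene painted_sleeve 0.52 [198.3, 208.8] [ 0.6659 -0.0519  0.018 ]
scene tape_roll 0.81 [233.1, 255.3] [0.683  0.1347 0.    ]
scene tape_roll 0.45 [261.1, 196.4] [ 0.4869 -0.019   0.    ]
scene paint_tin 0.8 [301.1, 207.8] [0.4339 0.0904 0.    ]
scene paint_tin 0.43 [428.8, 271.8] [0.3683 0.4481 0.    ]
```

View pics/end.png

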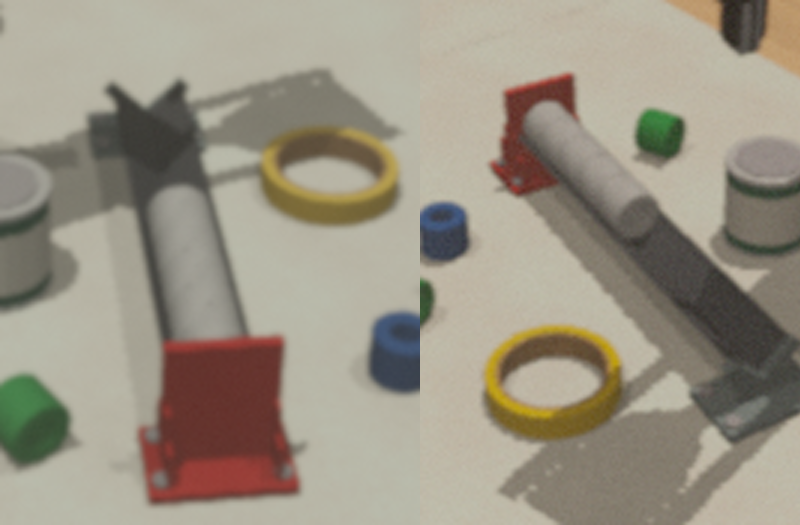

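The row is closed up straight against the plate, the bystanders haven't moved and the hand is clear. Handing in.

```bash
python3 -c "
from workcell import robot
print(robot.finish_job())"
```

```text
the job is handed in; nothing more can be done
None
```

The row is pushed up against the red stop plate and the job is handed in, at about 15 s of the 40 s allowed; no verdict was reported. I pushed with shut fingers on the free end of the last sleeve only, sliding all five as one train at no more than about 40 mm/s.

- **At the stop:** the hand stopped advancing at y ≈ 0.080 m, where I expected about 0.078 m, and the push force rose from 6 N to about 15 N. I then backed off along the rail and lifted clear.
- **Last pictures:** they show a straight row with no visible gaps, the hand free, and the tape, tin and blue sleeve where they stood. The spray gun I checked only by a stray detection, which put it about where it was at the start.
- **What disagreed:** partway through the push a −3 N side force appeared. I backed off, raised the fingers 3 mm and pushed again; it came back only weakly, up to about 2 N. The network sleeve positions scattered by about 5–10 mm. That is too coarse to prove the 2.5 mm limit, so flushness rests on the stall and the force rise.

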